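# Lock the belt adjuster with its jam nut

### The arm

A 7-joint arm with a two-finger parallel gripper is mounted at the origin on a cart in front of the work surface, level with it; the furniture and walls round the work are solid. World frame = base frame: x ahead of the robot, y to its left, z up, the work surface at z = 0. Lengths are in mm, angles in rad, forces in N, time in s.
With the tool pointing down it reaches from about 350 to 775 mm from the base axis. Payload 3.1 kg.
Tool frame: the origin (TCP) lies on the centre line of the jaws, within the pads' length; the fingertips stand 14 mm ahead of it and the grasp point (between the pads) lies 5 mm behind it (manip.tcp_to_tips is the y of the fingertips in the tool frame, in mm); y points along the fingers, z is the direction in which the jaws open and shut, and the axes are right-handed (so a half turn about y gives the same grasp; the last joint's range is limited). The gripper opens to 85 mm and grips with 20 to 120 N. Pads are 22 mm wide; open, the fingers measure 114 mm over their backs; the gripper's body (76 mm by 85 mm) begins 54 mm behind the grasp point. The pads swing forward as they close: fully open they stand 13 mm farther back than shut.
Start: joints at [-1.161, 0.311, 0.014, 1.512, -0.004, 1.319, -0.027], TCP at [240.098, 494.843, 245.304] pointing down, gripper open.
Joint ranges: [-2.7, 2.7], [-0.3, 1.91], [-1.27, 1.3], [0.12, 2.57], [-1.44, 4.58], [0.2, 2.03], [-3.05, 3.05]. Speed limits (rad/s): [2.79, 2.79, 3.14, 3.14, 3.14, 3.14, 3.14].

### API

Orientations are given as a unit quaternion [x, y, z, w].
In Python, from rig import manip gives the robot as it stands.
- The arm moves only by the shell command python3 -m crank 'ROWS' [OPENING] [FORCE]. ROWS is text: rows parted by semicolons, each of 6 numbers parted by spaces: the shift along the world's x, y, z in cm, then the turn, a rotation vector about the world's x, y, z in degrees. In form: tx ty tz wx wy wz; .... A call has 1 to 8 rows; each row is the pose to reach, as a shift and turn from the pose commanded when the call began; what a row does not reach only later rows make up. A row lasts 1/12 s, in which the tool goes at most 41.7 mm and 7.16 degrees, less where a joint would pass 70% of its speed; a pose out of reach is approached as far as the arm can. A call with a gripper value outside its range is refused whole. OPENING is the finger opening in cm, from 0 to 8.54, set as the call begins (- or left out, the last holds). The fingers move at their own pace and stop on an object; FORCE is the grip in N (left out, the last holds). Time passes only in rows, so rows that repeat a pose let the fingers close. It gives the time, the measured TCP pose, the force and the opening at its end, in the units of the state.
- manip.state(): the state, without advancing time (a new reading comes with each control period).
- manip.read_camera(name): name is "scene" or "top" or "wrist"; returns a dict with "pixels" (384x512x3 uint8, blue, green, red), "z_map" (384x512 float32, mm along the optical axis (not along the pixel's ray), 0 where there is no reading), "camera_matrix" (3x3 intrinsics, pixels), "R" (3x3) and "t" (3): a world point X has camera coordinates R X + t; the wrist camera has in their place "tool_from_camera" (4x4, takes a point from camera to tool coordinates, whose origin is the TCP and whose axes are the tool frame's). Camera axes: x right, y down, z forward; pixel columns grow to the right and rows downward; lengths in mm; the calibration is good to about 2 mm. A picture is of the moment at which its call begins: read the wrist's pose just before it.
- manip.hand_in(): hands the job in, once; it reports no verdict.
Trained networks look in a picture, given as the dict that the camera call returned (one of the last four; its "shot" number tells which), for a name from the list of things; names that differ only in an ending like _2 or _b are one class to them, and where a whole thing is asked for, a point or a joint stands for the part that bears it (a point fixed in the world has none). Each returns a list of dicts, best first, with "conf" (0 to 1); they miss things now and then, are a little off and sometimes report something else, mostly with a low value. They report only what shows in the picture. A call takes as long as a camera call. They do not tell look-alikes from the thing itself.
- manip.search_frame(picture, label): "position" ([column, row] in pixels, amid what is visible of it).
- manip.tip_of(picture, label): "position" ([column, row] in pixels: a listed point, or the origin of a listed thing).
The state is a dict: "time": time; "joints": joint angles; "qd": joint speeds; "tau": joint torques, N m; "position": TCP position; "eef_rot": TCP orientation; "force": force on the tool from outside, world axes, zero at the start; "wrist_torque": the same for the moment, N m; "width": finger opening in mm.
Only numpy, scipy, OpenCV 4.12 (cv2) and the standard library are available. Lean on these libraries where they do the work, as an engineer would, in place of code of your own. Each camera call takes 0.05 s, during which the arm holds its last target. There are 200 camera calls.

### The job

Pick up the aluminium belt adjuster, set it down fully into the blue-cornered holding fixture and let go of it. Then take it by the brass jam nut and run the nut down, clockwise seen from above, until it is snug and bears firmly on the dark spring washer: hand-tight, neither merely touching nor forced. Leave the adjuster sitting in the fixture and do not disturb the other things on the desk.

Things in the scene. Friction and masses are not known exactly. Their poses are not given: they have to be found in the camera images.
- adjuster: loose belt adjuster, about 0.5 kg, upright on the desk: aluminium block 70 (x) by 46 (y) by 34 (z) mm; on its top a round boss 33 mm wide, 5 mm high, then the washer, and a central upright threaded stud 16 mm thick that ends 67 mm above the underside. Origin: centre of the block's underside, z up. Same either way round (half turn)
- adjuster_mid (a point): centre of the adjuster's block, 17 mm above its underside; same axes as the adjuster. Grasp the block here across its 46 mm sides (fingers at +y and -y), from above; the nut above it is narrower than the block
- nut: brass hexagonal jam nut on the stud, 36 mm across flats, 41.6 mm across corners, 16 mm thick. Origin: centre of its underside, z up; two flats face its own +y and -y, the others every 60 degrees. Turned clockwise from above it comes down 12 mm a turn. It starts about 4.6 to 6.9 mm above the washer (2.4 to 3.6 rad of turning)
- nut_mid (a point): centre of the nut, 8 mm above its underside; same axes as the nut. The nut turns freely with about 0.08 N m of friction. From the touch on the load rises by roughly 16 N, and the torque to turn the nut by 0.03 N m, for each 0.1 rad. Snug: 20 N or more, about 0.2 rad past the touch; forced: over 250 N, about 1.5 rad past it. Let go, the nut stays jammed (it may ease back a little)
- washer: dark steel spring washer, 29 mm wide, 3 mm thick, fixed on the boss under the nut; origin at the centre of its underside, 39 mm above the block's underside; its top is 42 mm above the block's underside
- holder: fixture fixed to the desk: dark steel plate 112 (x) by 90 (y) by 8 mm with four blue L-shaped corner posts 16 mm high with blue sloped lips on top that reach 23 mm above the plate and lead inward. Room between the posts 74 (x) by 50 (y) mm; no posts along the middle 54 mm of the long sides, for the fingers. Origin: centre of the plate's underside, z up
- holder_seat (a point): centre of the top of the fixture's plate, where the middle of the block's underside belongs; same axes as the fixture. The block goes in from above, long side along the fixture's x, either way round, with 2 mm to spare on each side
- spanner: bystander: combination spanner 159 mm long, loose; origin under its centre
- side_cutters: bystander: blue side cutters 142 mm long, loose; origin under its centre
- relay: bystander: small black relay 28x28x38 mm, loose; origin under its centre
- tape_roll: bystander: roll of black tape 62 mm wide, 19 mm high, loose; origin under its centre
- masking_roll: bystander: roll of masking tape 94 mm wide, 25 mm high, loose; origin under its centre
Not all that is in view belongs to the job. Leave any purple look-alike of the adjuster alone. There is more than one size of the holder; the job needs the larger.

How it is judged:
By the outcome, as a careful person would: the job done as asked, in the order asked, and still so for the second after the job is handed in, with the robot touching nothing.
It also fails if it takes over 72 s, if anything falls off the work surface, if the arm or the gripper's body presses on something with over 40 N, if the wrist force passes 120 N, or if a joint passes its speed limit or range.

## Working session

There is one attempt and no reset: what is moved stays moved. The work goes in short steps, Python scripts to look and compute and a shell command to move; the robot and the scene stay as the last step left them, time stands still between calls to the robot, and variables do not carry over. Pictures are saved under pics/ and viewed, on a budget of 10 in all, crops included, one or two more only if the job needs it, and the job is handed in when it is done.

```bash
mkdir -p pics
cat > h.py <<'E'
import numpy as np, cv2
from rig import manip
from scipy.spatial.transform import Rotation as Ro
def cloud(p,st=None):
    K=p["camera_matrix"];z=p["z_map"].astype(float)
    v,u=np.mgrid[:z.shape[0],:z.shape[1]]
    c=np.stack([(u-K[0,2])/K[0,0]*z,(v-K[1,2])/K[1,1]*z,z],-1)
    if "R" in p: w=(c-np.array(p["t"]))@np.array(p["R"])
    else:
        T=np.array(p["tool_from_camera"]);w=c@T[:3,:3].T+T[:3,3]
        w=w@Ro.from_quat(st["eef_rot"]).as_matrix().T+np.array(st["position"])
    w[z==0]=np.nan
    return w
E
python3 - <<'E'
from h import *
s=manip.state();print({k:np.round(v,3) for k,v in s.items()}, manip.tcp_to_tips)
ims=[]
for n in("top","scene"):
    p=manip.read_camera(n);w=cloud(p);im=p["pixels"].copy();print(n)
    for l in("adjuster","nut","holder","spanner","side_cutters","relay","tape_roll","masking_roll"):
        for d in manip.search_frame(p,l)[:3]:
            c,r=map(int,np.round(d["position"]));print(l,round(d["conf"],2),(c,r),np.round(w[min(r,383),min(c,511)]))
    cv2.imwrite(f"pics/{n}0.png",im)
E
```

```text
{'time': np.float64(0.0), 'joints': array([-1.161,  0.312,  0.014,  1.513, -0.004,  1.319, -0.027]), 'qd': array([-0.001,  0.001,  0.001,  0.001, -0.   ,  0.001, -0.001]), 'tau': array([ 0.0000e+00, -3.7992e+01,  1.4600e-01, -2.3059e+01,  1.2000e-02,
        1.4000e-02,  0.0000e+00]), 'position': array([239.812, 494.204, 244.229]), 'eef_rot': array([ 0.69 , -0.158,  0.158, -0.688]), 'force': array([ 0.721,  0.671, -0.707]), 'wrist_torque': array([ 0.003,  0.001, -0.018]), 'width': np.float64(85.243)} 14.0
top
adjuster 0.96 (210, 251) [434. 148.  69.]
adjuster 0.83 (198, 207) [542. 181.  66.]
adjuster 0.65 (152, 207) [540. 295.  66.]
nut 0.72 (199, 204) [549. 178.  66.]
nut 0.5 (154, 201) [556. 291.  64.]
nut 0.43 (210, 250) [436. 149.  65.]
holder 0.77 (330, 200) [ 568. -156.   10.]
holder 0.75 (345, 255) [ 426. -194.    6.]
spanner 0.68 (271, 208) [546.  -2.   6.]
side_cutters 0.73 (180, 146) [710. 241.  -1.]
relay 0.46 (265, 160) [670.  15.  23.]
tape_roll 0.74 (264, 157) [677.  17.  27.]
tape_roll 0.5 (269, 276) [370.   1.  -3.]
tape_roll 0.39 (332, 200) [ 569. -162.    3.]
masking_roll 0.58 (317, 138) [ 730. -121.   23.]
scene
adjuster 0.96 (179, 210) [423. 130.  37.]
adjuster 0.85 (195, 171) [549. 289.  39.]
adjuster 0.77 (214, 190) [538. 166.  38.]
nut 0.6 (217, 177) [554. 175.  66.]
nut 0.45 (178, 201) [423. 130.  61.]
holder 0.9 (258, 297) [ 422. -205.    8.]
holder 0.89 (303, 258) [ 567. -158.    8.]
spanner 0.82 (256, 230) [546. -12.   9.]
side_cutters 0.62 (256, 172) [712. 236.   9.]
relay 0.77 (300, 208) [681.  -4.  17.]
tape_roll 0.79 (184, 250) [379.  24.   1.]
tape_roll 0.66 (303, 258) [ 567. -158.    8.]
masking_roll 0.8 (366, 221) [ 786. -123.    2.]
masking_roll 0.28 (306, 256) [ 576. -157.   10.]
```

Run:
```python
import cv2
a=cv2.imread("pics/top0.png")[110:310,100:400];cv2.imwrite("pics/t1.png",cv2.resize(a,(798,532),interpolation=cv2.INTER_CUBIC))
a=cv2.imread("pics/scene0.png");cv2.imwrite("pics/s1.png",cv2.resize(a,(800,600),interpolation=cv2.INTER_CUBIC))
```

```text
(no output)
```

View pics/t1.png

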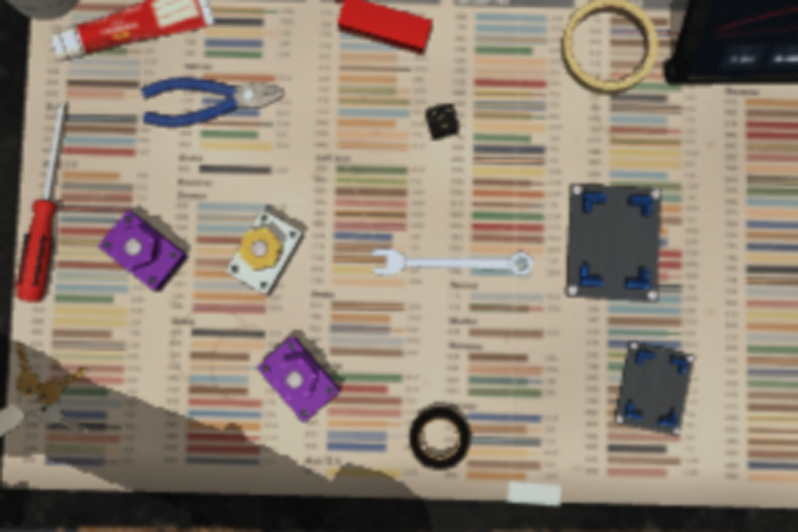

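View pics/s1.png

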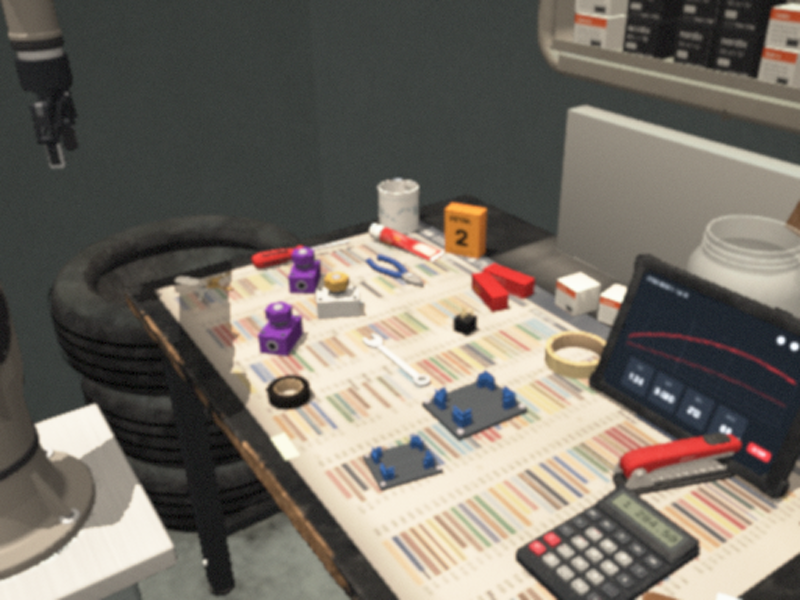

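The views show the aluminium adjuster with its brass nut at top-image pixel (198,204), with purple look-alikes at (152,204) and (212,250). The larger fixture is at (331,201) and the smaller one at (345,255). Next I fit both poses from depth.

```bash
cat >> h.py <<'E'
def rect(w,c,rad,z0,z1):
    m=(np.hypot(w[...,0]-c[0],w[...,1]-c[1])<rad)&(w[...,2]>z0)&(w[...,2]<z1)
    q=w[m][:,:2].astype(np.float32)
    (x,y),(a,b),t=cv2.minAreaRect(q)
    if a<b:a,b,t=b,a,t+90
    return np.round([x,y,a,b,(t+90)%180-90],1),len(q),np.round(np.median(w[m],0),1)
E
python3 - <<'E'
from h import *
s=manip.state();print(s["time"])
p=manip.read_camera("top");w=cloud(p)
print("adj",rect(w,(548,178),50,20,80))
print("adjtop",rect(w,(548,178),50,26,40))
print("holder",rect(w,(566,-157),85,5,40))
print("holder plate",rect(w,(566,-157),85,5,12))
print("posts",rect(w,(566,-157),85,18,40))
for l in("adjuster_mid","nut_mid","holder_seat"):
    for d in manip.tip_of(p,l)[:3]: 
        c,r=map(int,np.round(d["position"]));print(l,round(d["conf"],2),(c,r),np.round(w[r,c]))
R=Ro.from_quat(s["eef_rot"]).as_matrix();print(R.round(3))
E
```

```text
0.9
adj (array([551.2, 182.2,  71.3,  46.9, -27.8]), 510, array([549.2, 180.5,  35.1]))
adjtop (array([551.1, 182.4,  69.8,  46.9, -28. ]), 301, array([544.3, 179.1,  33.1]))
holder (array([ 563.6, -155. ,  157.7,  149.1,   86.9]), 1276, array([ 565.6, -157.5,    8.2]))
holder plate (array([ 563.6, -155. ,  157.7,  149.1,   86.9]), 1057, array([ 565.9, -158.3,    7.6]))
posts (array([ 565.8, -157.8,   88.3,   66.6,   -2.3]), 160, array([ 539.5, -168. ,   27.5]))
adjuster_mid 0.96 (154, 205) [545. 289.  69.]
adjuster_mid 0.88 (215, 251) [434. 136.  64.]
adjuster_mid 0.86 (201, 203) [552. 174.  61.]
nut_mid 0.64 (151, 204) [548. 297.  69.]
nut_mid 0.62 (209, 252) [431. 150.  70.]
nut_mid 0.61 (200, 200) [559. 176.  65.]
holder_seat 0.68 (346, 257) [ 421. -197.    5.]
holder_seat 0.57 (333, 199) [ 571. -164.    8.]
[[ 0.9    0.     0.437]
 [-0.437  0.     0.9  ]
 [ 0.    -1.     0.   ]]
```

```bash
python3 -m crank '3 -3 0 0 0 0; 6 -6 0 0 0 0; 9 -9 -1 0 0 0; 12 -12 -2 0 0 0; 15 -15 -3 0 0 0; 18 -18 -4 0 0 0; 21 -21 -5 0 0 -1; 24 -24 -6 0 0 -2' && python3 -m crank '2.5 -2.5 -1 0 0 0; 5 -5 -2 0 0 0; 7.1 -7.3 -2.5 0 0 0; 7.1 -7.3 -2.5 0 0 0; 7.1 -7.3 -2.5 0 0 0'
python3 - <<'E'
from h import *
s=manip.state();p=manip.read_camera("wrist");w=cloud(p,s);print(s["time"],np.round(s["position"],1),np.round(s["joints"],2))
print("top",rect(w,(551,181),60,29,38)); print("all",rect(w,(551,181),60,22,90));print("nut",rect(w,(551,181),40,52,67));print("stud",rect(w,(551,181),25,66,80))
cv2.imwrite("pics/w1.png",p["pixels"])
E
```

```text
time: 1.77
position: [472.3, 262.3, 188.2]
eef_rot: [-0.686, 0.17, -0.171, 0.686]
force: [0.4, -0.5, -1.0]
width: 85.1
time: 2.18
position: [543.3, 187.8, 162.7]
eef_rot: [0.686, -0.172, 0.172, -0.685]
force: [-0.8, 0.6, 0.3]
width: 85.2
2.1833 [543.3 187.8 162.7] [-0.53  0.42  0.23  1.57 -0.1   1.16  0.8 ]
top (array([550.5, 183.5,  70.1,  46. , -28.7]), 1528, array([533.5, 191.2,  35.4]))
all (array([550.2, 183.7,  70.7,  46. , -28.7]), 3094, array([541.6, 187.6,  37. ]))
nut (array([550.7, 183.4,  41.4,  36. , -16.4]), 1190, array([547. , 185.1,  65.8]))
stud (array([550.4, 183.6,  37.6,  35.2, -75.7]), 745, array([550.1, 183.8,  66.7]))
```

View pics/w1.png

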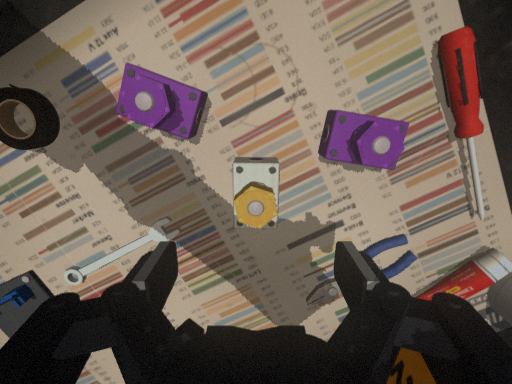

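```bash
python3 -m crank '-0.1 0.2 -2.5 0 0 -1; -0.1 0.2 -5 0 0 -1; -0.1 0.2 -7.5 0 0 -1; -0.1 0.2 -7.5 0 0 -1; -0.1 0.2 -7.5 0 0 -1; -0.1 0.2 -7.5 0 0 -1' 7.5 60
python3 - <<'E'
from h import *
s=manip.state();R=Ro.from_quat(s["eef_rot"]).as_matrix();print(s["qd"].round(3),R.round(3),np.degrees(np.arctan2(R[1,2],R[0,2])))
E
```

```text
time: 2.73
position: [541.7, 194.5, 89.9]
eef_rot: [-0.684, 0.175, -0.176, 0.686]
force: [1.0, 0.4, 1.2]
width: 75.0
[ 0.007 -0.014  0.012 -0.023  0.002 -0.004  0.003] [[ 0.877  0.002  0.481]
 [-0.481  0.002  0.877]
 [ 0.001 -1.     0.002]] 61.23328436542181
```

```bash
python3 -m crank '0.8 -1.1 0 0 0 0; 0.8 -1.1 0 0 0 0; 0.8 -1.1 0 0 0 0; 0.8 -1.1 0 0 0 0'
python3 - <<'E'
from h import *
s=manip.state();p=manip.read_camera("wrist");w=cloud(p,s);print(s["time"],np.round(s["position"],1),np.round(s["joints"],2))
print("top",rect(w,(551,181),60,29,38)); print("all",rect(w,(551,181),60,22,90));print("nut",rect(w,(551,181),40,52,67))
print(np.round(manip.state()["position"],1))
E
```

```text
time: 3.07
position: [550.0, 181.4, 89.2]
eef_rot: [-0.684, 0.176, -0.177, 0.685]
force: [-0.6, 0.3, 0.1]
width: 75.2
3.0667 [550.  181.4  89.2] [-0.51  0.5   0.23  1.65 -0.13  1.    0.82]
top (array([550.2, 183.7,  69.3,  46.1, -28.9]), 2541, array([531.6, 194.3,  35.4]))
all (array([549.5, 183. ,  85.2,  69.9,  61.1]), 5894, array([539.9, 188.4,  57.8]))
nut (array([550.4, 183.5,  41. ,  35.9, -16.7]), 2474, array([546. , 185.6,  65.9]))
[549.5 181.8  88.9]
```

```bash
python3 -m crank '0.1 0.2 -2 0 0 0; 0.1 0.2 -4 0 0 0; 0.1 0.2 -6 0 0 0; 0.1 0.2 -6.9 0 0 0; 0.1 0.2 -6.9 0 0 0' && python3 -m crank '0 0 0 0 0 0; 0 0 0 0 0 0; 0 0 0 0 0 0; 0 0 0 0 0 0; 0 0 0 0 0 0; 0 0 0 0 0 0' 4 60
```

```text
time: 3.53
position: [547.8, 183.4, 16.9]
eef_rot: [0.686, -0.178, 0.175, -0.684]
force: [-0.7, -0.2, -0.5]
width: 74.7
time: 4.03
position: [551.5, 184.0, 21.0]
eef_rot: [-0.684, 0.175, -0.177, 0.685]
force: [-0.3, -0.5, 6.3]
width: 44.8
```

```bash
python3 -m crank '0 0 2 0 0 0; 0 0 5 0 0 0; 0 0 8 0 0 0; 0 -2 10 0 0 4; 0.2 -5 11 0 0 8; 0.4 -8 11 0 0 12; 0.6 -11 11 0 0 16; 0.8 -14 11 0 0 20' && python3 -m crank '0.1 -3 0 0 0 3; 0.2 -6 0 0 0 6; 0.3 -9 0 0 0 6; 0.4 -12 0 0 0 6; 0.5 -15 0 0 0 6; 0.6 -18 0 0 0 6; 0.6 -20 0 0 0 6; 0.6 -20 0 0 0 6' && python3 -m crank '0 0 0 0 0 0; 0 0 0 0 0 0;0 0 0 0 0 0'
python3 - <<'E'
from h import *
s=manip.state();p=manip.read_camera("wrist");w=cloud(p,s);R=Ro.from_quat(s["eef_rot"]).as_matrix();print(s["time"],np.round(s["position"],1),np.round(s["joints"],2),np.degrees(np.arctan2(R[1,2],R[0,2])),s["width"])
np.savez("w2.npz",w=w,im=p["pixels"])
print("post",rect(w,(566,-158),70,20,40))
p=manip.read_camera("top");w=cloud(p);np.savez("t2.npz",w=w,im=p["pixels"])
cv2.imwrite("pics/w2.png",np.vstack([np.load("w2.npz")["im"]]))
E
```

```text
time: 4.7
position: [556.6, 42.6, 128.2]
eef_rot: [0.705, -0.054, 0.052, -0.705]
force: [0.5, 1.0, -6.4]
width: 45.1
time: 5.37
position: [561.3, -164.9, 127.9]
eef_rot: [0.709, -0.023, 0.02, -0.704]
force: [-0.0, -2.1, -5.6]
width: 44.6
time: 5.62
position: [563.8, -153.8, 128.3]
eef_rot: [-0.706, 0.018, -0.016, 0.708]
force: [0.2, 0.6, -5.4]
width: 45.1
5.6167 [ 563.8 -153.8  128.3] [ 0.07  0.47  0.23  1.59 -0.12  1.1   1.86] 87.26257355244681 45.13472714871733
post (array([ 529.9, -155.6,   65.8,   18.2,   87.4]), 726, array([ 525.7, -167.5,   29. ]))
```

View pics/w2.png

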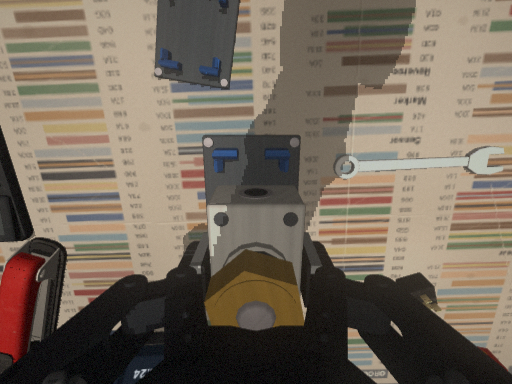

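Run:
```python
from h import *
d=np.load("w2.npz");w=d["w"]
a=np.radians(-2.6);ex=np.array([np.cos(a),np.sin(a)]);ey=np.array([-np.sin(a),np.cos(a)])
def loc(w,o,z0,z1,rad,n):
    m=(np.hypot(w[...,0]-o[0],w[...,1]-o[1])<rad)&(w[...,2]>z0)&(w[...,2]<z1)
    q=w[m][:,:2]-o;X=q@ex;Y=q@ey
    print(n,len(q),np.percentile(X,[0,.5,2,98,100]).round(1),np.percentile(Y,[0,.5,2,50,98,99.5,100]).round(1),np.median(w[m][:,2]))
loc(w,np.array([563.8,-153.8]),134,146,60,"blocktop rel tcp")
m=(w[...,2]>138)&(w[...,2]<146)&(w[...,0]<553)&(np.abs(w[...,1]+154)<35)
print("blk",cv2.minAreaRect(w[m][:,:2].astype(np.float32)),np.median(w[m][:,2]))
o=np.array([565.3,-157.4]);loc(w,o,20,33,60,"posts");
m=(w[...,2]>4)&(w[...,2]<13)&(d["im"].max(-1)<110)
for x0 in (512,514,516,518):
    mm=m&(np.abs(w[...,0]-x0)<1);y=w[mm][:,1];y=y[np.abs(y+157)<60];print(x0,y.min(),y.max(),(y.min()+y.max())/2) if len(y) else 0
t=np.load("t2.npz")["w"]
```

```text
blocktop rel tcp 6283 [-35.9 -35.3 -35.1   0.9  15. ] [-35.7 -34.3 -28.7   0.6  31.2  35.   36.5] 142.62819244994833
blk ((540.7800903320312, -155.4858856201172), (52.662715911865234, 25.492460250854492), 88.15948486328125) 142.71715523152875
posts 722 [-44.6 -44.5 -44.4 -27.1 -26.4] [-32.7 -32.6 -31.7 -11.9  32.3  32.6  33.1] 28.999416313592235
512 -200.02278298917724 -111.16026523511547 -155.59152411214637
514 -199.78630155855785 -110.19653487777771 -154.99141821816778
516 -199.08356421294826 -110.18952803324106 -154.63654612309466
518 -198.86331464396778 -110.18737266094121 -154.5253436524545
```

```bash
python3 -m crank '0.15 -0.35 -2 0 0 0; 0.15 -0.35 -4 0 0 0; 0.15 -0.35 -6 0 0 0; 0.15 -0.35 -6.6 0 0 0; 0.15 -0.35 -6.6 0 0 0; 0.15 -0.35 -6.6 0 0 0; 0.15 -0.35 -6.6 0 0 0'
python3 - <<'E'
from h import *
for i in range(2):
    s=manip.state();p=manip.read_camera("wrist");w=cloud(p,s);R=Ro.from_quat(s["eef_rot"]).as_matrix();print(s["time"],np.round(s["position"],1),np.degrees(np.arctan2(R[1,2],R[0,2])),R[2].round(3))
    z=s["position"][2]
    print("post",rect(w[:280],(520,-157),40,24,36))
    m=(w[...,2]>z+10)&(w[...,2]<z+18)&(w[...,0]<548)&(np.abs(w[...,1]+157)<27)
    print("blk",cv2.minAreaRect(w[m][:,:2].astype(np.float32)),np.median(w[m][:,2]))
cv2.imwrite("pics/w3.png",p["pixels"])
E
```

```text
time: 6.3
position: [567.1, -159.8, 64.8]
eef_rot: [0.707, -0.016, 0.019, -0.707]
force: [0.0, 0.5, -5.4]
width: 45.0
6.3 [ 567.1 -159.8   64.8] 87.15661742549113 [ 0.003 -1.    -0.001]
post (array([ 530. , -155.8,   66.1,   18.3,   87.3]), 1253, array([ 525.7, -143.4,   29.4]))
blk ((539.3990478515625, -157.96083068847656), (46.71055603027344, 17.193622589111328), 89.99571990966797) 79.117762459452
6.35 [ 567.2 -159.9   65.1] 87.14127103985662 [ 0.004 -1.    -0.001]
post (array([ 530. , -155.7,   66.1,   18.2,   87. ]), 1249, array([ 525.9, -143.1,   29.5]))
blk ((539.58349609375, -158.1548309326172), (46.39806365966797, 17.052583694458008), 89.49754333496094) 79.35591192289951
```

View pics/w3.png

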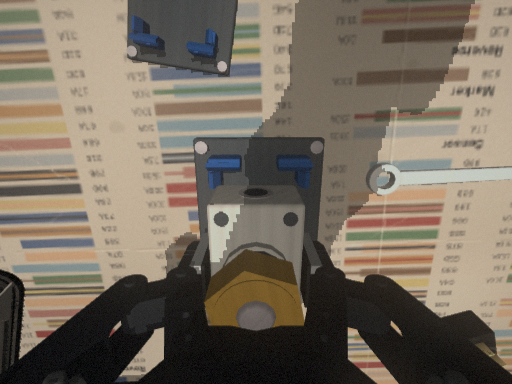

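```bash
python3 -m crank '-0.2 0.25 0 0 0 0; -0.2 0.25 -0.5 0 0 0; -0.2 0.25 -1 0 0 0; -0.2 0.25 -1 0 0 0; -0.2 0.25 -1 0 0 0; -0.2 0.25 -1 0 0 0' && python3 -m crank '0 0 -0.7 0 0 0; 0 0 -1.3 0 0 0; 0 0 -1.8 0 0 0; 0 0 -1.8 0 0 0; 0 0 -1.8 0 0 0'
```

```text
time: 6.9
position: [563.5, -157.3, 53.1]
eef_rot: [0.707, -0.018, 0.018, -0.707]
force: [0.0, 0.7, -5.8]
width: 45.0
time: 7.32
position: [564.1, -157.1, 34.8]
eef_rot: [-0.707, 0.018, -0.018, 0.707]
force: [2.4, -0.4, -6.7]
width: 44.8
```

```bash
python3 -m crank '0.05 0 -0.3 0 0 0; 0.05 0 -0.5 0 0 0; 0.05 0 -0.6 0 0 0; 0.05 0 -0.6 0 0 0; 0.05 0 -0.6 0 0 0'; python3 -c "
from h import *
s=manip.state();print(s['position'].round(1),s['force'].round(1))"
```

```text
time: 7.73
position: [564.1, -157.2, 29.2]
eef_rot: [-0.707, 0.018, -0.018, 0.707]
force: [1.9, 0.1, -5.4]
width: 45.2
[ 564.1 -157.2   29.2] [ 1.9  0.1 -5.4]
```

```bash
python3 -m crank '0 0 -0.05 0 0 0; 0 0 -0.1 0 0 0; 0 0 -0.1 0 0 0; 0 0 -0.1 0 0 0'; python3 -m crank '0 0 -0.05 0 0 0; 0 0 -0.1 0 0 0; 0 0 -0.1 0 0 0; 0 0 -0.1 0 0 0'
```

```text
time: 8.07
position: [564.1, -157.2, 29.0]
eef_rot: [-0.707, 0.018, -0.018, 0.707]
force: [-2.5, 0.5, 2.3]
width: 45.4
time: 8.4
position: [564.1, -157.2, 29.0]
eef_rot: [-0.707, 0.018, -0.018, 0.707]
force: [-3.7, 1.4, 9.0]
width: 45.2
```

```bash
python3 -m crank '0 0 0.1 0 0 0; 0 0 0.1 0 0 0; 0 0 0.1 0 0 0; 0 0 0.1 0 0 0' 7.5 60 && python3 -m crank '0 0 2 0 0 0; 0 0 5 0 0 3; 0 0 8 0 0 7; 0 0 10 0 0 12; 0 0 10 0 0 12; 0 0 10 0 0 12'
python3 - <<'E'
from h import *
s=manip.state();p=manip.read_camera("wrist");w=cloud(p,s);R=Ro.from_quat(s["eef_rot"]).as_matrix();print(s["time"],np.round(s["position"],1),s["joints"].round(2),np.degrees(np.arctan2(R[1,2],R[0,2])),R[2].round(3),s["force"])
c=(565,-157)
print("blk",rect(w,c,45,36,46));print("nut",rect(w,c,30,56,77));print("nuttop",rect(w,c,30,65,77));print("stud",rect(w,c,12,60,85))
m=(np.hypot(w[...,0]-565,w[...,1]+157)<22)&(w[...,2]>50);print(np.histogram(w[m][:,2],np.arange(60,82,2)))
cv2.imwrite("pics/w4.png",p["pixels"])
E
```

```text
time: 8.73
position: [564.5, -157.4, 28.3]
eef_rot: [0.707, -0.018, 0.018, -0.707]
force: [-0.9, 0.5, 0.2]
width: 74.8
time: 9.23
position: [565.3, -157.6, 129.7]
eef_rot: [0.705, 0.057, -0.055, -0.705]
force: [-0.6, -0.3, -1.1]
width: 75.3
9.2333 [ 565.3 -157.6  129.7] [ 0.11  0.47  0.19  1.58 -0.09  1.09  2.05] 99.06145479625076 [ 0.003 -1.    -0.001] [-0.61416187 -0.32338279 -1.0983235 ]
blk (array([ 563.8, -156.9,   70. ,   46. ,   -3. ]), 2077, array([ 543.5, -160. ,   43.3]))
nut (array([ 563.9, -157.1,   41.1,   36. ,    8.7]), 2144, array([ 560.8, -157.4,   74. ]))
nuttop (array([ 564. , -157. ,   41.1,   36. ,    8.7]), 2023, array([ 561.6, -157.3,   74.1]))
stud (array([ 565. , -156.9,   23.7,   23.4,  -51.7]), 773, array([ 564.3, -157.1,   74.7]))
(array([ 29,  38,  29,  36,  38,  35, 814, 937, 174,   1]), array([60, 62, 64, 66, 68, 70, 72, 74, 76, 78, 80]))
```

View pics/w4.png

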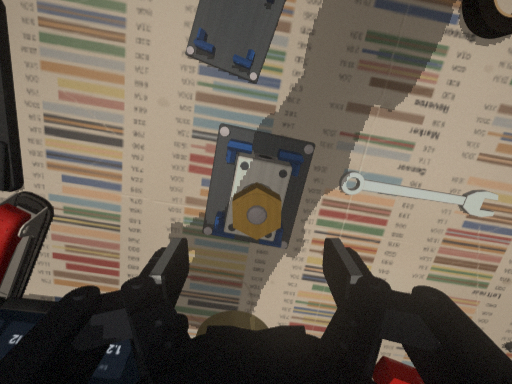

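```bash
python3 -m crank '-0.1 0.05 -2 0 0 0; -0.1 0.05 -4 0 0 0; -0.1 0.05 -6 0 0 0; -0.1 0.05 -6.35 0 0 0; -0.1 0.05 -6.35 0 0 0; -0.1 0.05 -6.35 0 0 0' 6.5 50
python3 -c "
from h import *
s=manip.state();print(s['position'].round(1),s['force'].round(1),s['wrist_torque'].round(3))"
```

```text
time: 9.78
position: [562.8, -156.7, 64.3]
eef_rot: [-0.705, -0.056, 0.057, 0.705]
force: [0.4, -0.8, 1.3]
width: 65.2
[ 562.8 -156.7   64.3] [ 0.4 -0.8  1.3] [-0.021 -0.051  0.04 ]
```

```bash
python3 -m crank '0.1 0 0.2 0 0 0; 0.1 0 0.2 0 0 0; 0.1 0 0.2 0 0 0' && python3 -m crank '0 0 0 0 0 0; 0 0 0 0 0 0; 0 0 0 0 0 0; 0 0 0 0 0 0; 0 0 0 0 0 0; 0 0 0 0 0 0' 3.2 50
python3 -c "
from h import *
s=manip.state();print(s['position'].round(1),s['force'].round(1),s['wrist_torque'].round(3))"
```

```text
time: 10.03
position: [565.3, -157.0, 68.2]
eef_rot: [0.705, 0.057, -0.055, -0.705]
force: [-0.6, -1.2, -0.3]
width: 64.7
time: 10.53
position: [564.5, -157.2, 67.4]
eef_rot: [0.705, 0.056, -0.056, -0.705]
force: [-0.1, -0.3, 4.5]
width: 34.9
[ 564.5 -157.2   67.4] [-0.1 -0.3  4.5] [-0.138  0.105  0.023]
```

```bash
cat > q.py <<'E'
from h import *
s=manip.state();R=Ro.from_quat(s["eef_rot"]).as_matrix()
print("POS",s['position'].round(1),"F",s['force'].round(1),"M",s['wrist_torque'].round(3),"jaw",np.degrees(np.arctan2(R[1,2],R[0,2])).round(1),"j7",s["joints"][6].round(2))
E
python3 -m crank '0 0 -0.02 0 0 -6; 0 0 -0.04 0 0 -12; 0 0 -0.06 0 0 -18; 0 0 -0.08 0 0 -24; 0 0 -0.1 0 0 -30; 0 0 -0.12 0 0 -36; 0 0 -0.12 0 0 -36; 0 0 -0.12 0 0 -36'; python3 q.py
```

```text
time: 11.2
position: [564.5, -157.2, 66.1]
eef_rot: [0.688, -0.163, 0.164, -0.688]
force: [-0.2, -1.6, 5.4]
width: 35.0
POS [ 564.5 -157.2   66.1] F [-0.2 -1.6  5.4] M [-0.193  0.112 -0.025] jaw 63.2 j7 1.51
```

```bash
python3 -m crank '0 0 -0.02 0 0 -6; 0 0 -0.04 0 0 -12; 0 0 -0.06 0 0 -18; 0 0 -0.08 0 0 -24; 0 0 -0.1 0 0 -30; 0 0 -0.12 0 0 -36; 0 0 -0.14 0 0 -42; 0 0 -0.16 0 0 -48'; python3 q.py; python3 -m crank '0 0 -0.02 0 0 -6; 0 0 -0.04 0 0 -12; 0 0 -0.06 0 0 -18; 0 0 -0.08 0 0 -24; 0 0 -0.1 0 0 -30; 0 0 -0.12 0 0 -36; 0 0 -0.14 0 0 -42; 0 0 -0.16 0 0 -48'; python3 q.py
```

```text
time: 11.87
position: [564.5, -157.2, 64.6]
eef_rot: [-0.561, 0.43, -0.431, 0.561]
force: [-0.9, -1.3, 4.8]
width: 35.2
POS [ 564.5 -157.2   64.6] F [-0.9 -1.3  4.8] M [-0.193  0.141  0.102] jaw 15.0 j7 0.78
time: 12.53
position: [564.6, -157.2, 63.0]
eef_rot: [0.337, -0.621, 0.622, -0.338]
force: [-1.1, -1.0, 5.0]
width: 34.9
POS [ 564.6 -157.2   63. ] F [-1.1 -1.   5. ] M [-0.242  0.059  0.114] jaw -33.0 j7 0.06
```

```bash
python3 -m crank '0 0 -0.02 0 0 -6; 0 0 -0.04 0 0 -12; 0 0 -0.06 0 0 -18; 0 0 -0.08 0 0 -24; 0 0 -0.1 0 0 -30; 0 0 -0.12 0 0 -36'; python3 q.py; for i in 1; do python3 -m crank '0 0 -0.02 0 0 -6; 0 0 -0.04 0 0 -12'; python3 q.py; python3 -m crank '0 0 -0.02 0 0 -6; 0 0 -0.04 0 0 -12'; python3 q.py;  done
```

```text
time: 13.03
position: [564.6, -157.3, 61.8]
eef_rot: [0.128, -0.695, 0.696, -0.129]
force: [-1.2, -1.6, 6.1]
width: 35.1
POS [ 564.6 -157.3   61.8] F [-1.2 -1.6  6.1] M [-0.274  0.215  0.089] jaw -69.0 j7 -0.48
time: 13.2
position: [564.6, -157.3, 61.4]
eef_rot: [0.055, -0.705, 0.705, -0.056]
force: [-1.1, -1.2, 6.0]
width: 35.0
POS [ 564.6 -157.3   61.4] F [-1.1 -1.2  6. ] M [-0.269  0.153  0.062] jaw -81.0 j7 -0.66
time: 13.37
position: [564.6, -157.3, 61.1]
eef_rot: [-0.019, -0.707, 0.707, 0.018]
force: [-0.6, -0.9, 7.0]
width: 34.8
POS [ 564.6 -157.3   61.1] F [-0.6 -0.9  7. ] M [-0.216  0.217  0.134] jaw -93.0 j7 -0.84
```

```bash
python3 -m crank '0 0 -0.02 0 0 -6; 0 0 -0.04 0 0 -12'; python3 q.py; python3 -m crank '0 0 -0.02 0 0 -6'; python3 q.py
```

```text
time: 13.53
position: [565.4, -157.6, 60.9]
eef_rot: [-0.093, -0.701, 0.702, 0.091]
force: [0.9, -2.0, 6.5]
width: 34.9
POS [ 565.4 -157.6   60.9] F [ 0.9 -2.   6.5] M [-0.381  0.107  0.352] jaw -105.0 j7 -1.02
time: 13.62
position: [565.5, -157.7, 60.8]
eef_rot: [-0.13, -0.695, 0.696, 0.127]
force: [0.9, -1.3, 6.3]
width: 35.2
POS [ 565.5 -157.7   60.8] F [ 0.9 -1.3  6.3] M [-0.409 -0.029  0.362] jaw -110.9 j7 -1.11
```

```bash
for i in 1 2 3; do python3 -m crank '0 0 0 0 0 0' >/dev/null; python3 q.py; done
python3 - <<'E'
from h import *
s=manip.state();p=manip.read_camera("wrist");w=cloud(p,s);c=(565,-157)
print("blk",rect(w,c,45,38,46));print("nuttop",rect(w,c,30,60,72))
p=manip.read_camera("scene");cv2.imwrite("pics/s5.png",cv2.resize(p["pixels"][190:320,230:380],(690,598),interpolation=cv2.INTER_CUBIC))
E
```

```text
POS [ 565.5 -157.7   60.8] F [ 0.3 -1.1  7.8] M [-0.207  0.001  0.079] jaw -110.9 j7 -1.11
POS [ 565.5 -157.7   60.8] F [ 0.7 -1.   6.3] M [-0.258 -0.041  0.061] jaw -110.7 j7 -1.11
POS [ 565.5 -157.7   60.8] F [ 0.  -1.5  7.5] M [-0.298 -0.056  0.039] jaw -110.7 j7 -1.11
blk (array([ 565.7, -157.5,   70.2,   46.2,   -5.8]), 3230, array([ 589.2, -162.2,   43.4]))
nuttop (array([ 568. , -160.4,   48.9,   41.2,  -77.5]), 3675, array([ 570.9, -159.8,   67.1]))
```

```bash
for i in 1; do python3 -m crank '0 0 -0.01 0 0 -4' >/dev/null; python3 q.py; python3 -m crank '0 0 -0.02 0 0 -4' >/dev/null; python3 q.py; done
```

```text
POS [ 565.5 -157.8   60.8] F [-0.2 -1.6  6.8] M [-0.379 -0.034  0.423] jaw -114.7 j7 -1.17
POS [ 565.5 -157.8   60.7] F [-0.1 -1.1  8.5] M [-0.382  0.074  0.435] jaw -118.8 j7 -1.23
```

View pics/s5.png

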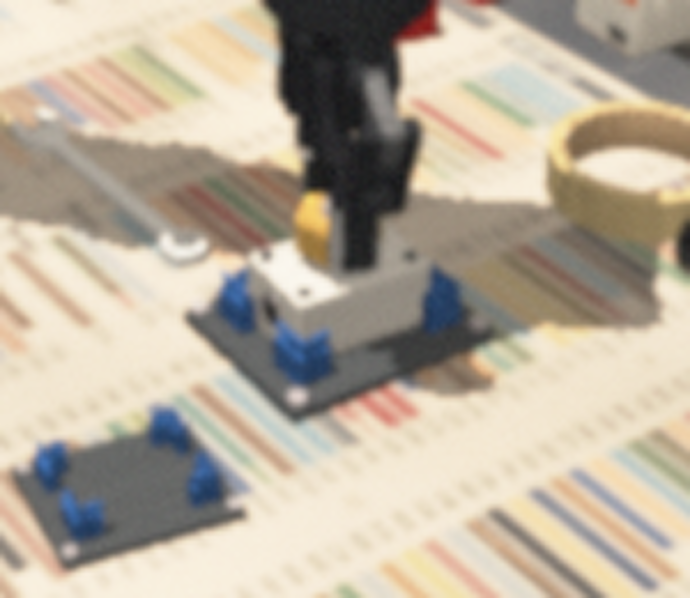

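The turning torque is now rising at the loaded-nut rate of about 0.03 N m per 0.1 rad. The picture shows the block between the posts, fingers on the nut near (350,200). That is snug on both the torque and the geometry estimates, so I release.

```bash
python3 -m crank '0 0 0 0 0 0; 0 0 0 0 0 0; 0 0 0 0 0 0; 0 0 0 0 0 0; 0 0 0 0 0 0' 6.5 50 && python3 -m crank '0 0 2 0 0 0; 0 0 4 0 0 0; 0 0 7 0 0 0; 0 0 9 0 0 0; 0 0 9 0 0 0; 0 0 9 0 0 0'
python3 - <<'E'
from h import *
s=manip.state();p=manip.read_camera("wrist");w=cloud(p,s);c=(565,-157)
print("blk",rect(w,c,45,37,46));print("nut",rect(w,c,30,58,71.5));print("stud",rect(w,c,9,72,80));print(s["time"],s["force"])
cv2.imwrite("pics/w6.png",p["pixels"])
E
```

```text
time: 14.55
position: [563.8, -156.3, 58.9]
eef_rot: [0.176, 0.685, -0.685, -0.176]
force: [-0.3, -0.7, -0.4]
width: 64.9
time: 15.05
position: [564.7, -157.1, 150.5]
eef_rot: [0.177, 0.685, -0.685, -0.175]
force: [0.0, 0.8, 0.3]
width: 65.0
blk (array([ 565.8, -157.7,   69.7,   46.1,   -6. ]), 1926, array([ 583.9, -163.5,   43.4]))
nut (array([ 565.9, -157.9,   40.8,   36. ,  -25.7]), 1315, array([ 569. , -159.8,   66.9]))
stud (array([ 565.4, -157.9,   15.7,   15.2,   33.2]), 288, array([ 566.4, -158.2,   76.1]))
15.05 [0.00782566 0.82155644 0.28274945]
```

View pics/w6.png

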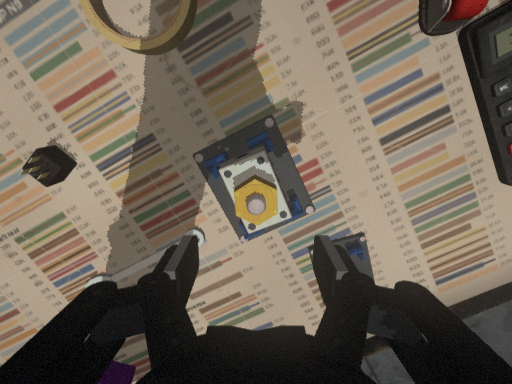

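Run:
```python
from h import *
W=[]
for i in range(6):
    s=manip.state();p=manip.read_camera("wrist");w=cloud(p,s);W.append(w)
w=np.nanmean(W,0);c=np.array((565.8,-157.8));r=np.hypot(w[...,0]-c[0],w[...,1]-c[1])
for n,m in(("stud",(r<5)&(w[...,2]>72)),("nut",(r>10.5)&(r<16)&(w[...,2]>62)),("desk-plate",(r<60)&(r>40)&(w[...,2]>5)&(w[...,2]<12)),("block",(r>24)&(r<36)&(w[...,2]>38)&(w[...,2]<48))):
    z=w[m][:,2];print(n,len(z),np.percentile(z,[10,50,90]).round(2))
    if n in("nut","block"):
        P=w[m];A=np.c_[P[:,:2]-c,np.ones(len(P))];print(np.linalg.lstsq(A,P[:,2],rcond=None)[0].round(3))
```

```text
stud 119 [76.05 76.42 76.74]
nut 2962 [ 67.12 216.69 225.26]
[  5.871  -3.061 143.882]
desk-plate 2419 [8.9  9.38 9.77]
block 1241 [42.88 43.44 44.46]
[-5.0000e-03  5.0000e-03  4.3496e+01]
```

Run:
```python
from h import *
W=[]
for i in range(6):
    s=manip.state();p=manip.read_camera("wrist");w=cloud(p,s);W.append(w)
w=np.nanmean(W,0);c=np.array((565.8,-157.8));r=np.hypot(w[...,0]-c[0],w[...,1]-c[1])
m=(r>10.5)&(r<16)&(w[...,2]>62)&(w[...,2]<71);z=w[m][:,2];print(len(z),np.percentile(z,[10,25,50,75,90]).round(2))
P=w[m];A=np.c_[P[:,:2]-c,np.ones(len(P))];print(np.linalg.lstsq(A,P[:,2],rcond=None)[0].round(3))
```

```text
630 [66.83 66.97 67.15 67.31 67.44]
[-1.0000e-03 -0.0000e+00  6.7137e+01]
```

Relative to block and stud, the nut top shows only about 0.27 mm (0.14 rad) past touch. That is marginal, although the torque reading suggested more. I'll re-grip and add a modest 10–12° while watching the torque.

```bash
python3 -m crank '0.1 -0.05 -3 0 0 0; 0.1 -0.05 -6 0 0 0; 0.1 -0.05 -8.7 0 0 1; 0.1 -0.05 -8.9 0 0 2; 0.1 -0.05 -8.9 0 0 2; 0.1 -0.05 -8.9 0 0 2; 0.1 -0.05 -8.9 0 0 2' && python3 q.py && python3 -m crank '0 0 0 0 0 0; 0 0 0 0 0 0; 0 0 0 0 0 0; 0 0 0 0 0 0; 0 0 0 0 0 0; 0 0 0 0 0 0' 3.2 60; python3 q.py
```

```text
time: 16.28
position: [566.5, -158.3, 62.7]
eef_rot: [-0.166, -0.687, 0.688, 0.163]
force: [-0.3, -0.8, -0.3]
width: 65.0
POS [ 566.5 -158.3   62.7] F [-0.3 -0.8 -0.3] M [-0.045  0.061 -0.012] jaw -116.9 j7 -1.2
time: 16.78
position: [565.9, -157.9, 62.1]
eef_rot: [-0.165, -0.688, 0.688, 0.164]
force: [-1.1, 0.7, 5.8]
width: 34.7
POS [ 565.9 -157.9   62.1] F [-1.1  0.7  5.8] M [0.033 0.18  0.082] jaw -116.9 j7 -1.2
```

```bash
python3 -m crank '0 0 -0.01 0 0 -4' >/dev/null; python3 q.py; python3 -m crank '0 0 -0.01 0 0 -4' >/dev/null; python3 q.py; python3 -m crank '0 0 -0.01 0 0 -4' >/dev/null; python3 q.py
```

```text
POS [ 565.8 -157.9   62. ] F [-1.5  0.3  6.1] M [-0.016  0.208  0.417] jaw -120.9 j7 -1.26
POS [ 565.9 -157.9   61.9] F [-1.5  0.2  5.8] M [-0.075  0.254  0.501] jaw -125.0 j7 -1.32
POS [ 565.8 -158.    61.8] F [-1.  -0.6  6. ] M [-0.009  0.316  0.55 ] jaw -129.0 j7 -1.38
```

```bash
python3 -m crank '0 0 0 0 0 0; 0 0 0 0 0 0; 0 0 0 0 0 0; 0 0 0 0 0 0; 0 0 0 0 0 0' 6.5 50 && python3 -m crank '0 0 2 0 0 0; 0 0 4 0 0 0; 0 0 7 0 0 0; 0 0 9 0 0 0; 0 0 9 0 0 0; 0 0 9 0 0 0'
python3 - <<'E'
from h import *
W=[]
for i in range(6):
    s=manip.state();p=manip.read_camera("wrist");w=cloud(p,s);W.append(w)
w=np.nanmean(W,0);c=np.array((565.8,-157.8));r=np.hypot(w[...,0]-c[0],w[...,1]-c[1])
for n,m in(("stud",(r<5)&(w[...,2]>72)&(w[...,2]<80)),("nut",(r>10.5)&(r<16)&(w[...,2]>62)&(w[...,2]<71)),("plate",(r<60)&(r>40)&(w[...,2]>5)&(w[...,2]<12)),("block",(r>24)&(r<36)&(w[...,2]>38)&(w[...,2]<48))):
    z=w[m][:,2];print(n,len(z),np.percentile(z,[10,50,90]).round(2))
print("blk",rect(w,c,45,37,46));print("nut",rect(w,c,30,58,71.5),s["time"],s["force"].round(1))
p=manip.read_camera("scene");cv2.imwrite("pics/s7.png",cv2.resize(p["pixels"][140:320,140:400],(780,540),interpolation=cv2.INTER_CUBIC))
E
```

```text
time: 17.45
position: [565.0, -157.0, 60.0]
eef_rot: [0.235, 0.667, -0.667, -0.235]
force: [0.3, 0.9, -0.4]
width: 64.7
time: 17.95
position: [565.8, -157.6, 151.4]
eef_rot: [0.236, 0.667, -0.667, -0.234]
force: [-0.9, -0.2, -1.0]
width: 65.3
stud 113 [76.06 76.45 76.74]
nut 614 [66.57 66.91 67.28]
plate 2326 [8.72 9.35 9.79]
block 1246 [42.72 43.42 44.4 ]
blk (array([ 565.1, -155.1,   71.7,   51.1,   -6.3]), 1924, array([ 583.9, -165.8,   43.4]))
nut (array([ 564.9, -158. ,   40.2,   37.4,   88.8]), 1320, array([ 568.7, -160.6,   66.8])) 18.2 [ 0.3 -0.3  0.4]
```

View pics/s7.png

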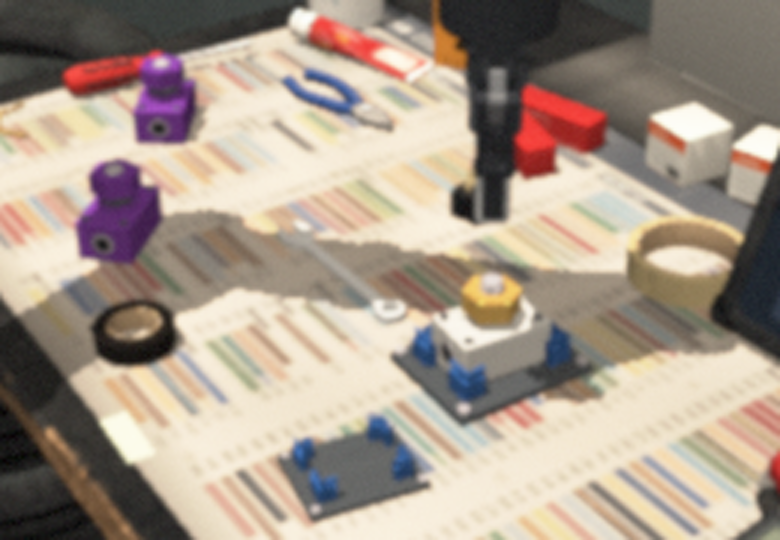

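```bash
python3 -c "
from rig import manip
print(manip.hand_in())"
```

```text
the job is handed in; nothing more can be done
None
```

The job is handed in at about 18 s. The adjuster sits in the larger fixture with the nut run down and the gripper clear. My two estimates of how tight the nut is disagree.

**Placing:** I gripped the aluminium adjuster across its 46 mm sides, seated it in the fixture and released it. The downward force reversed at the expected height, and the block's top measured 34 mm above the plate.

**Nut:** I turned it clockwise about 218°. The block twisted about 3° within its slack, until the posts held it. The nut then measured only about 0.14 rad past touch, so I re-gripped it and added about 12°.

**Last checks:**
- **Nut height:** the nut is about 0.5 mm (0.27 rad, roughly 43 N) into the washer, which is snug. The depth is uncertain by about 0.15 mm, so this is not far above the 20 N limit.
- **Torque:** it reached 0.55 N m in the last turn, including a possible offset of about 0.08. With the stated 0.03 N m per 0.1 rad, that would put the nut at 1.3 to 1.5 rad past touch, close to forced. I trusted the height more, because the torque rise did not match when contact began.
- **Scene:** the final picture shows the block between its posts, with the neighbouring items where they were. I did not re-measure their positions.

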